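# Load a sample tray over the sill of a loading bay

## Task

Load the green sample tray, with the vial pack in it, into the loading bay. Do not pick the tray up: slide it to the bay, raise its leading end by the blue tab and set that end over the yellow sill, never ramming the sill, then push the tray on until it has dropped in flat behind the sill. Finally press it home against the black bumper at the far end with about 10 N, certainly no more than 20 N, and let go; do not disturb the tumbler, mug and stapler.

Things in the scene. Friction and masses are not known exactly. Their poses are not given: they have to be found in the camera images.
- tray: Green open tray, 150 long (x) x 110 wide x 40 high, walls 4, about 0.3 to 0.65 kg. Origin at the centre of its underside, x towards the leading end, z up. A blue grip tab, 12 (x) x 24 (y), stands on the middle of the leading wall, from 40 up to 62 above the underside. A paper label is on the outside of the rear wall.
- tray_lead (a point): Middle of the bottom edge of the tray's leading end: 75 mm ahead (+x) of the tray's origin, on the underside.
- tray_rear (a point): Middle of the bottom edge of the tray's trailing end: 75 mm behind (-x) the tray's origin, on the underside.
- tray_tab (a point): Centre of the part of the blue tab to grip (across its 24 mm, along the tray's y): 69 mm ahead of the tray's origin, 53 above the underside.
- bay: Fixed loading bay, floor 9 mm above the worktop. Origin on the worktop under its middle, x into the bay (loading direction), z up. Grey side guides, inner faces 118 mm apart, tops 34 high, flared at the entry (flares begin at x = -97 mm). The sill crosses the entry from x = -90 to -76 mm. From its inner face to the bumper there are 156 mm for the 150 mm tray.
- bay_roof (a point): Middle of the near edge of the bay's clear roof, at its underside: 5 mm ahead (+x) of the bay's origin, 106 above the worktop. The roof, on four posts, covers the bay from there to its far end: the tab passes under it, a gripper does not.
- sill: Yellow sill across the bay's entry, 14 (bay's x) x 118 x 14 high, 5 mm above the bay's floor. Origin at the middle of its underside; axes as the bay's. A tray pushed flat against it jams; over 25 N on it is too much. A tray halfway over tips in by its weight, but a finger pressing on the rear wall can hold that end down by friction: ease off and it tips.
- bumper: Black sprung rubber bumper, 60 wide x 20 high, at the bay's far end; origin at the centre of its front face, 80 mm ahead (+x) of the bay's origin, 32 above the worktop; axes as the bay's. It gives 1 mm for each 5 N, at most 6 mm.
- sample_pack: Loose vial pack, 70 x 84 x 34, standing in the tray; origin at the centre of its underside. It stays in the tray.
- tumbler: Loose grey-beige tumbler, 72 across, 133 high; origin at the centre of its underside. Bystander.
- mug: Loose white mug with red berries, 95 high; origin at the centre of its underside. Bystander.
- stapler: Loose yellow stapler, 26 x 115 x 41; origin at the centre of its underside. Bystander.
Things that resemble listed ones, but are neither listed nor needed, are in the scene too. What is shaped like the sample_pack but turquoise is not meant.

How it is judged:
On the way, in this order (a step that is already met when the one before it is completed fails the run):
1. The tray's leading bottom edge is above and past the sill while its trailing edge is still on the worktop (x of tray_lead in the frame of bay above -0.074 m and height (world z) of tray_lead above 0.012 m and height (world z) of tray_rear below 0.006 m), for 0.2 s.
2. The tray lies in the bay behind the sill and presses on the bumper with more than 5 N for 0.2 s (contact force between tray and bumper above 5 N and x of tray_rear in the frame of bay above -0.078 m and height (world z) of tray_rear below 0.0125 m), for 0.2 s.
At the end, for the whole second after the job is handed in: The tray lies flat on the bay's floor behind the sill (both bottom edges within 2.5 mm of the floor), its leading end within 3 mm of the bumper, at rest, with the vial pack still lying flat in it (height (world z) of each of tray_rear, tray_lead below 0.0115 m and x of tray_lead in the frame of bumper above -0.003 m and angle between tray's own z axis and vertical below 0.03 rad and linear speed of tray below 0.01 m/s and distance between sample_pack and tray below 0.05 m and angle between sample_pack's own z axis and vertical below 0.1 rad); the robot touches nothing.
It fails at once if The sill is rammed: more than 25 N between tray and sill (contact force between tray and sill above 25 N).
It fails at once if The bumper is pressed with more than 20 N (contact force between tray and bumper above 20 N).
It fails at once if The tray is picked up: its trailing edge is more than 15 mm above the worktop while less than half of the tray has passed the sill (height (world z) of tray_rear above 0.015 m and x of tray_rear in the frame of bay below -0.175 m).
It fails at once if The tray is tipped by more than 0.35 rad (angle between tray's own z axis and vertical above 0.35 rad).
It fails at once if A bystander (tumbler, mug, stapler) is moved by more than 20 mm (distance of any of tumbler, mug, stapler from where it was at the start of the episode above 0.02 m).
It also fails if it takes over 72 s, if anything falls off the work surface, if the arm or the gripper's body presses on something with over 40 N, if the wrist force passes 120 N, or if a joint passes its speed limit or range.

## Robot

A 6-joint arm with a two-finger parallel gripper is mounted at the origin on a cart in front of the work surface, level with it; the furniture and walls round the work are solid. World frame = base frame: x ahead of the robot, y to its left, z up, the work surface at z = 0. Lengths are in m, angles in rad, forces in N, time in s.
With the tool pointing down it reaches from about 0.35 to 0.85 m from the base axis. Payload 8.1 kg.
Tool frame: the origin (TCP) lies on the centre line of the jaws, within the pads' length; the fingertips stand 22 mm ahead of it and the grasp point (between the pads) lies 3 mm ahead of it (robot.nose_length is the distance from the TCP to the fingertips, in m); z points along the fingers, y is the line along which they close (so a half turn about z gives the same grasp; the last joint's range is limited). The gripper opens to 85 mm and grips with 20 to 120 N. Pads are 22 mm wide; open, the fingers measure 114 mm over their backs; the gripper's body (76 mm by 85 mm) begins 54 mm behind the grasp point. The pads swing forward as they close: fully open they stand 13 mm farther back than shut.
Start: joints at [1.031, 0.13, 1.488, -0, 1.523, -0.085], TCP at [0.264, 0.539, 0.253] pointing down, gripper open.
Joint ranges: [-2.96, 2.96], [-0.89, 2.26], [0.02, 2.5], [-1.34, 4.48], [0, 2.73], [-2.66, 2.66]. Speed limits (rad/s): [2.39, 2.39, 2.79, 3.14, 3.14, 3.14].

## Interface

Orientations are given as a unit quaternion [w, x, y, z].
In Python, from plant import robot gives the robot as it stands.
- The arm moves only by the tool jog_arm, never from a script. Its argument "moves" is a list of rows, each a list of 7 numbers: the turn, a rotation vector about the world's x, y, z in rad, then the shift along the world's x, y, z in mm, then the gripper's target within -1 to 1 (fully open at 1, half-way at 0, shut at -1). In form: [[rx, ry, rz, dx, dy, dz, claw], ...]. A call has 1 to 8 rows; each row is the pose to reach, as a shift and turn from the pose commanded when the call began; what a row does not reach only later rows make up. A row lasts 1/8 s, in which the tool goes at most 62.5 mm and 10.7 degrees, less where a joint would pass 70% of its speed; a pose out of reach is approached as far as the arm can. A call with a gripper value outside its range is refused whole. The fingers move at their own pace and stop on an object; "force" is the grip in N (left out, the last holds). Time passes only in rows, so rows that repeat a pose let the fingers close. It gives the time, the measured TCP pose, the force, the opening and the grip force at its end, in the units of the state.
- robot.state(): the state, without advancing time (a new reading comes with each control period).
- robot.get_image(name): name is "scene" or "top"; returns a dict with "image" (400x640x3 uint8, red, green, blue), "fx", "fy", "cx", "cy" (pixels), "view" (4x4, takes a point from world to camera coordinates). Camera axes: x right, y down, z forward; pixel columns grow to the right and rows downward; lengths in m; the calibration is good to about 2 mm. A picture is of the moment at which its call begins. There is no depth.
- robot.hand_in(): hands the job in; it is judged then, once.
The state is a dict: "time_s": time; "joint_positions": joint angles; "joint_velocities": joint speeds; "effort": joint torques, N m; "eef_pos": TCP position; "tool_rot": TCP orientation; "force": force on the tool from outside, world axes, zero at the start; "moment": the same for the moment, N m; "finger_gap": finger opening in m; "finger_force": force on a finger pad.
Only numpy, scipy, OpenCV 4.12 (cv2) and the standard library are available. Lean on these libraries where they do the work, as an engineer would, in place of code of your own. Each camera call takes 0.05 s, during which the arm holds its last target. There are 200 camera calls.

## Working session

There is one attempt and no reset: what is moved stays moved. The work goes in short steps, Python scripts to look and compute and a tool call to move; the robot and the scene stay as the last step left them, time stands still between calls to the robot, and variables do not carry over. Pictures are saved under pics/ and viewed, at most 11 in all, crops included, and the job is handed in when it is done.

Besides the shell and the picture viewer there is one more tool, called after ">>>" as name([rows], argument=value, ...), one row to a line, values as JSON. jog_arm: Moves the arm, as the interface text tells. Its arguments: {"type":"object","properties":{"moves":{"type":"array"},"force":{"type":"number"}},"required":["moves"]}

```bash
mkdir -p pics; ls
python3 - <<'E'
from plant import robot
import cv2,numpy as np
for n in("scene","top"):
    d=robot.get_image(n); cv2.imwrite(f"pics/{n}0.png",d["image"][:,:,::-1])
    print(n,d["fx"],d["fy"],d["cx"],d["cy"],np.round(d["view"],4).tolist())
print(robot.state(), robot.nose_length)
E
```

```text
pics
scene 472.6294331377338 472.6294331377338 317.02633783057723 199.7073957250666 [[0.7403, -0.6721, -0.0191, -0.4133], [-0.4624, -0.4883, -0.7401, 0.2679], [0.488, 0.5567, -0.6723, 0.9022], [0.0, 0.0, 0.0, 1.0]]
top 459.1688212762908 459.1688212762908 308.67042379757214 193.58736334839665 [[0.1029, -0.9947, -0.005, -0.097], [-0.9701, -0.0993, -0.2216, 0.524], [0.2199, 0.0276, -0.9751, 1.0715], [0.0, 0.0, 0.0, 1.0]]
{'time_s': 0.1, 'joint_positions': array([ 1.03060392e+00,  1.31091442e-01,  1.48918370e+00, -2.24125315e-06,
        1.52301022e+00, -8.53621652e-02]), 'joint_velocities': array([ 0.00047995, -0.00221914, -0.00222704,  0.00026117, -0.00099495,
       -0.00054558]), 'effort': array([ 1.99980750e-04, -5.70949888e+01, -5.01941156e+01, -2.38688308e-04,
        8.12990387e-03,  3.34779236e-05]), 'eef_pos': array([0.26330525, 0.53861917, 0.25233853]), 'tool_rot': array([-2.59360896e-04,  2.25459820e-01,  9.74252099e-01, -8.05637950e-04]), 'force': array([ 0.70111298,  0.01818921, -0.21511404]), 'moment': array([-0.03238785, -0.05312872, -0.03225847]), 'finger_force': 0.0, 'finger_gap': 0.08545828043595187} 0.022
```

View pics/scene0.png

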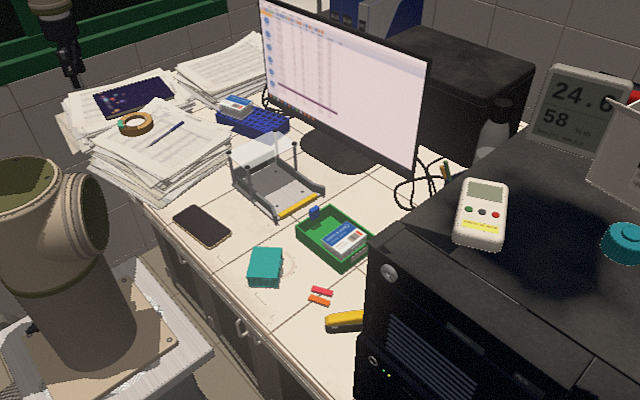

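View pics/top0.png

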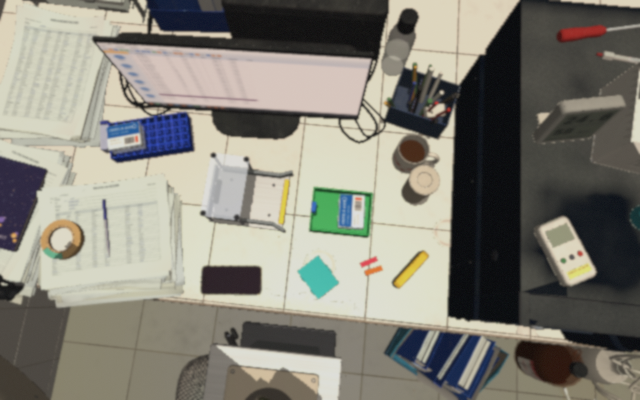

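The top view shows the tray at about (341,211) with its blue tab at (313,208). The bay is at (250,190) with its yellow sill at (285,201). The tumbler is at (424,182), the mug at (412,152) and the stapler at (410,268). I'll measure these next.

```bash
cat > h.py <<'E'
import cv2,numpy as np
from plant import robot
def grab(n,save=None):
    d=robot.get_image(n)
    if save: cv2.imwrite(save,d["image"][:,:,::-1])
    return d
def ray(d,uv,z):
    V=np.array(d["view"]);R,t=V[:3,:3],V[:3,3];c=-R.T@t
    r=R.T@np.array([(uv[0]-d["cx"])/d["fx"],(uv[1]-d["cy"])/d["fy"],1])
    return c+r*(z-c[2])/r[2]
def mask(d,lo,hi,box):
    h=cv2.cvtColor(d["image"],cv2.COLOR_RGB2HSV);m=cv2.inRange(h,lo,hi)
    o=np.zeros_like(m);x0,y0,x1,y1=box;o[y0:y1,x0:x1]=m[y0:y1,x0:x1]
    return o
def rect(m):
    p=np.argwhere(m>0)[:,::-1].astype(np.float32)
    return len(p),p.mean(0),cv2.boxPoints(cv2.minAreaRect(p))
E
python3 - <<'E'
from h import *
np.set_printoptions(precision=4,suppress=True)
for n,bx in(("top",dict(g=(295,175,385,245),b=(300,190,325,225),y=(265,170,305,235))),("scene",dict(g=(285,195,380,280),b=(300,198,330,222),y=(265,185,330,222)))):
    d=grab(n)
    for k,lo,hi,z in(("g",(45,80,40),(85,255,255),.04),("b",(105,120,50),(125,255,255),.062),("y",(18,120,100),(35,255,255),.014)):
        N,c,b=rect(mask(d,lo,hi,bx[k])); print(n,k,N,c,ray(d,c,z)); 
        for q in b: print("   ",q,ray(d,q,z)[:2])
    s=d["image"]; x0,y0,x1,y1=(190,140,390,290) if n=="top" else (220,110,420,260)
    cv2.imwrite(f"pics/{n}c.png",cv2.resize(s[y0:y1,x0:x1,::-1],None,fx=4,fy=4,interpolation=cv2.INTER_CUBIC))
E
```

```text
top g 1585 [335.5893 212.142 ] [ 0.4952 -0.1135  0.04  ]
    [309.2518 230.2329] [ 0.4436 -0.0532]
    [313.7342 186.9035] [ 0.5538 -0.0532]
    [372.9965 193.0341] [ 0.5531 -0.2022]
    [368.5141 236.3635] [ 0.4434 -0.1992]
top b 30 [313.3333 206.8667] [ 0.4985 -0.0576  0.062 ]
    [312. 202.] [ 0.5103 -0.0532]
    [315. 202.] [ 0.511  -0.0605]
    [315. 211.] [ 0.4888 -0.0627]
    [312. 211.] [ 0.488  -0.0554]
top y 192 [283.6615 201.4167] [0.5143 0.0198 0.014 ]
    [278.48 222.64] [0.4586 0.0265]
    [284.64 179.52] [0.5719 0.0239]
    [288.98 180.14] [0.5714 0.0126]
    [282.82 223.26] [0.4582 0.0154]
scene g 1351 [329.698  236.0222] [ 0.4795 -0.1293  0.04  ]
    [289.7814 232.5704] [ 0.4223 -0.0611]
    [322.5209 192.7136] [ 0.5655 -0.013 ]
    [378.6489 238.8187] [ 0.5513 -0.2084]
    [345.9094 278.6755] [ 0.4225 -0.2371]
scene b 37 [313.3513 209.2703] [ 0.4953 -0.0588  0.062 ]
    [306.531  212.9646] [ 0.4761 -0.0572]
    [314.5221 203.8319] [ 0.5094 -0.0471]
    [318.5575 207.3628] [ 0.5081 -0.0622]
    [310.5664 216.4956] [ 0.4752 -0.0719]
scene y 277 [297.2455 205.6462] [0.5084 0.0163 0.014 ]
    [277.1657 213.5699] [0.4554 0.0282]
    [314.658  191.6994] [0.5736 0.0253]
    [317.9948 197.4197] [0.5652 0.0037]
    [280.5025 219.2901] [0.4489 0.0075]
```

View pics/topc.png

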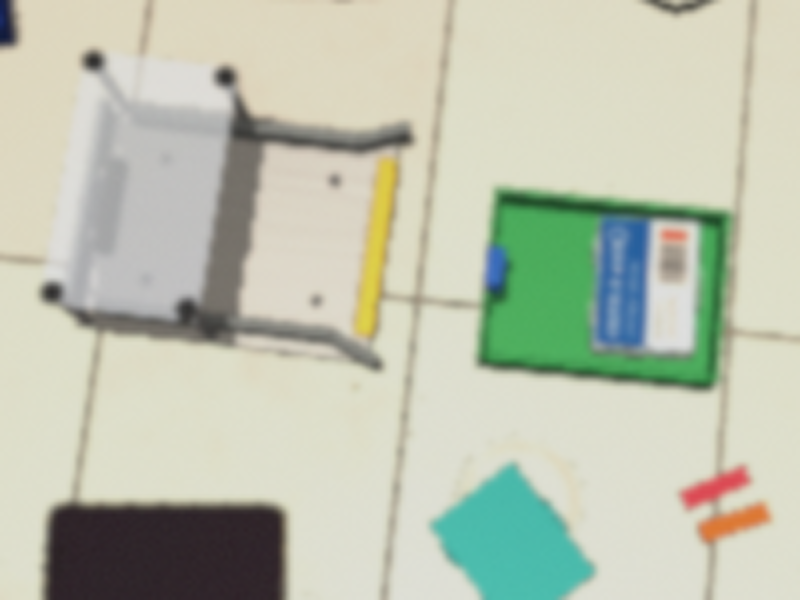

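View pics/scenec.png

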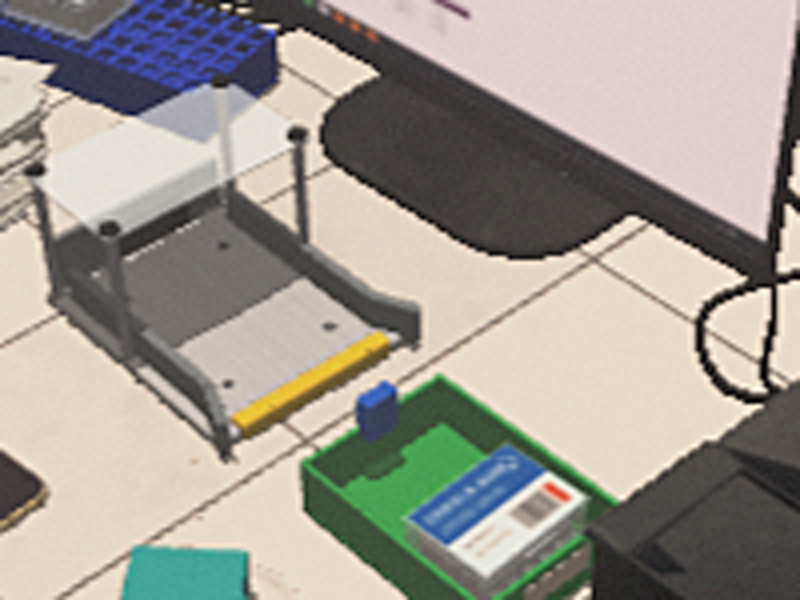

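The top crop shows the rim corners of the tray near (497,188), (730,211), (714,388) and (479,365). The sill corners are at (376,157), (398,157), (374,338) and (356,335), and the roof posts at (226,76), (186,307), (94,60) and (52,291). The scene crop confirms that the tab faces the sill.

Run:
```python
from h import *
np.set_printoptions(precision=4,suppress=True)
T=grab("top");S=grab("scene")
V=np.array(T["view"]);print("cam",-V[:3,:3].T@V[:3,3])
V=np.array(S["view"]);print("cam",-V[:3,:3].T@V[:3,3])
f=lambda p,z:ray(T,(190+(p[0]+.5)/4-.5,140+(p[1]+.5)/4-.5),z)[:2]
g=lambda p,z:ray(S,(220+(p[0]+.5)/4-.5,110+(p[1]+.5)/4-.5),z)[:2]
for n,z,P in(("trayrim",.04,[(497,188),(730,211),(714,388),(479,365)]),("sill",.014,[(376,157),(398,157),(374,338),(356,335)]),("posts",.108,[(226,76),(186,307),(94,60),(52,291)]),("guidetips",.034,[(409,130),(380,364)]),("tab",.062,[(487,247),(505,249),(500,293),(487,291)])):
    Q=np.array([f(p,z) for p in P]);print(n,Q.tolist(),Q.mean(0))
for n,z,P in(("sill S outer-top left,right / inner",.014,[(236,421),(388,341),(378,334),(230,412)]),("tray S rim",.04,[(303,464),(440,377)]),("tabS",.062,[(358,402),(388,383),(397,391),(370,410)]),("posts",.108,[(297,133),(108,229),(220,82),(35,170)])):
    Q=np.array([g(p,z) for p in P]);print(n,Q.tolist(),Q.mean(0))
# tumbler, mug, stapler
print("tumbler top",ray(T,(424,181),.133),"mug top",ray(T,(412,152),.095),"stap",ray(T,(410,268),.04))
```

```text
cam [ 0.2826 -0.0741  1.1605]
cam [-0.0105 -0.6492  0.7969]
trayrim [[0.5545160654828962, -0.05345175401915586], [0.5546139351771369, -0.19993297019785666], [0.44267511757262157, -0.1982568598702789], [0.44206981308685955, -0.05369113044657772]] [ 0.4985 -0.1263]
sill [[0.5733566623623408, 0.026732757237816762], [0.5747995057114179, 0.012612435140708034], [0.45605638406798543, 0.014427756254183133], [0.45679554854514604, 0.025950992435561843]] [0.5153 0.0199]
posts [[0.5901399627481991, 0.11355283129368211], [0.448758662285091, 0.11806709312677692], [0.5920356899366397, 0.19371609195602146], [0.4501526905478928, 0.1971381293537629]] [0.5203 0.1556]
guidetips [[0.5880378641753699, 0.006132961349689936], [0.4372890928403447, 0.007325944734515255]] [0.5127 0.0067]
tab [[0.5116496763471062, -0.05150456075234193], [0.5115286117376794, -0.06256827406290691], [0.48405450107346293, -0.06226273705826788], [0.4844768292138917, -0.054280987782122814]] [ 0.4979 -0.0577]
sill S outer-top left,right / inner [[0.4551192973749492, 0.02224985808847435], [0.5691326784595155, 0.013029020889774645], [0.5690148072892399, 0.022215806196762444], [0.4573671236936165, 0.030784125145438046]] [0.5127 0.0221]
tray S rim [[0.44529161660846345, -0.053141757745843066], [0.5506976275096125, -0.053698715180178436]] [ 0.498  -0.0534]
tabS [[0.48647998381409324, -0.05430294269360403], [0.5093744377979247, -0.05428296364496166], [0.5086091273880372, -0.0627391558035908], [0.487055877396255, -0.06383086844269914]] [ 0.4979 -0.0588]
posts [[0.5896933689990522, 0.11773857726960779], [0.44638173553439237, 0.1207248101195868], [0.5901810406481692, 0.19580169753146892], [0.4483014249971374, 0.19936471457918337]] [0.5186 0.1584]
tumbler top [ 0.5711 -0.3065  0.133 ] mug top [ 0.6514 -0.2827  0.095 ] stap [ 0.3772 -0.3043  0.04  ]
```

>>> jog_arm([
  [0,0,-0.14,21,-54,0,0],
  [0,0,-0.28,42,-108,0,0],
  [0,0,-0.42,64,-162,0,0],
  [0,0,-0.56,85,-216,0,0],
  [0,0,-0.7,106,-270,0,0],
  [0,0,-0.84,128,-324,0,0],
  [0,0,-0.98,149,-378,0,0],
  [0,0,-1.116,170,-432,0,0],
])

```text
time_s: 1.3
eef_pos: [0.434, 0.1052, 0.2536]
tool_rot: [0.0, 0.709, 0.706, 0.0]
force: [0.2, 0.2, -0.8]
finger_gap: 0.0427
finger_force: 0.0
```

>>> jog_arm([
  [0,0,0,21,-54,0,0],
  [0,0,0,43,-108,0,0],
  [0,0,0,64,-163,0,0],
  [0,0,0,64,-163,-50,0],
  [0,0,0,64,-163,-100,0],
  [0,0,0,64,-163,-140,0],
  [0,0,0,64,-163,-150,0],
  [0,0,0,64,-163,-150,0],
])

```text
time_s: 2.3
eef_pos: [0.4976, -0.0559, 0.1037]
tool_rot: [-0.0, 0.707, 0.707, -0.0]
force: [-0.3, -0.3, 0.8]
finger_gap: 0.0424
finger_force: 0.0
```

Run:
```python
from h import *
d=grab("scene");cv2.imwrite("pics/s1.png",cv2.resize(d["image"][130:280,220:420,::-1],None,fx=4,fy=4,interpolation=cv2.INTER_CUBIC))
s=robot.state();print(s["eef_pos"],s["tool_rot"],s["force"])
```

```text
[ 0.49855013 -0.05611766  0.10487736] [8.10001089e-04 7.07050313e-01 7.07162598e-01 5.09892204e-04] [0.67868554 0.07329737 0.2579725 ]
```

View pics/s1.png

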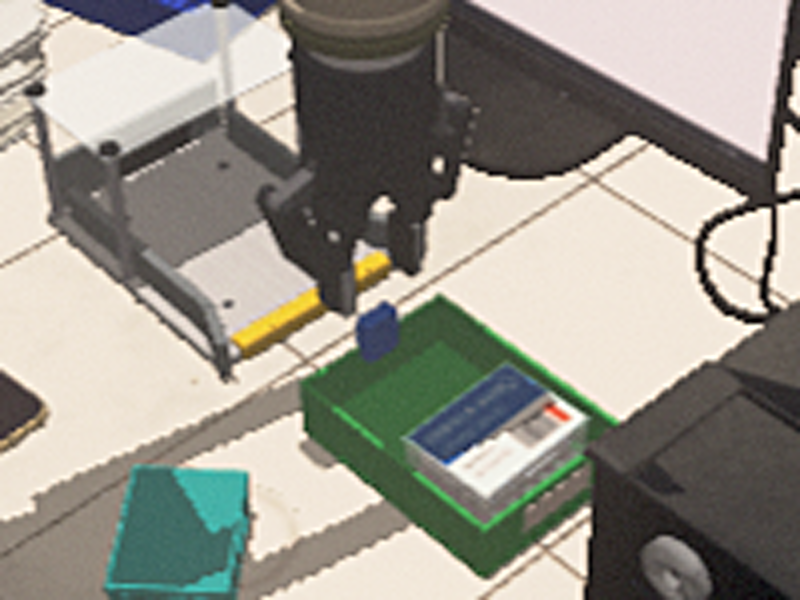

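The open fingers straddle the tab line: the tips are at about (340,310) and (405,270), the tab at (377,325). I'll descend and grip.

>>> jog_arm([
  [0,0,0,0,-1,-20,0],
  [0,0,0,0,-2,-34,0],
  [0,0,0,0,-2,-39,0],
  [0,0,0,0,-2,-39,-1],
  [0,0,0,0,-2,-39,-1],
  [0,0,0,0,-2,-39,-1],
  [0,0,0,0,-2,-39,-1],
], force=60)

```text
time_s: 3.22
eef_pos: [0.4982, -0.058, 0.065]
tool_rot: [0.0, 0.707, 0.707, 0.0]
force: [-0.1, 1.1, 4.3]
finger_gap: 0.0226
finger_force: 59.6
```

>>> jog_arm([
  [0.02,0,0,0,-1.5,3,-1],
  [0.04,0,0,0,-3,6,-1],
  [0.06,0,0,0,-4,9,-1],
  [0.08,0,0,0,-6,11.5,-1],
  [0.1,0,0,0,-7,14,-1],
  [0.12,0,0,0,-9,17,-1],
  [0.14,0,0,0,-10.5,20,-1],
  [0.15,0,0,0,-11.5,21,-1],
])

```text
time_s: 4.22
eef_pos: [0.4975, -0.0697, 0.0854]
tool_rot: [-0.053, 0.705, 0.705, 0.053]
force: [1.7, 0.6, -3.1]
finger_gap: 0.0225
finger_force: 58.9
```

>>> jog_arm([
  [0,0,0,2,5,0,-1],
  [0,0,-0.005,4,10,0,-1],
  [0,0,-0.01,6,15,0,-1],
  [0,0,-0.01,8,20,0,-1],
  [0,0,-0.015,10,25,0,-1],
  [0,0,-0.02,12,30,0,-1],
  [0,0,-0.02,14,35,0,-1],
  [0,0,-0.02,15,40,0,-1],
])

```text
time_s: 5.22
eef_pos: [0.5127, -0.0292, 0.0853]
tool_rot: [-0.052, 0.712, 0.698, 0.054]
force: [-1.0, -1.6, -3.3]
finger_gap: 0.0224
finger_force: 59.1
```

Run:
```python
from h import *
d=grab("scene");a=cv2.resize(d["image"][130:280,220:420,::-1],None,fx=2.6,fy=2.6,interpolation=cv2.INTER_CUBIC)
d=grab("top");b=cv2.resize(d["image"][150:260,200:400,::-1],None,fx=2.6,fy=2.6,interpolation=cv2.INTER_CUBIC)
p=np.vstack([a,b])[:600] if a.shape[0]+b.shape[0]<=600 else cv2.resize(np.vstack([a,b]),(460,600))
cv2.imwrite("pics/s2.png",cv2.resize(np.vstack([a,b]),(460,596)))
s=robot.state();print(s["eef_pos"],s["tool_rot"],s["force"])
```

```text
[ 0.51274385 -0.02869653  0.08543486] [-0.05261432  0.71193163  0.69820414  0.05381521] [-0.51657603  2.3924383  -2.41125538]
```

View pics/s2.png

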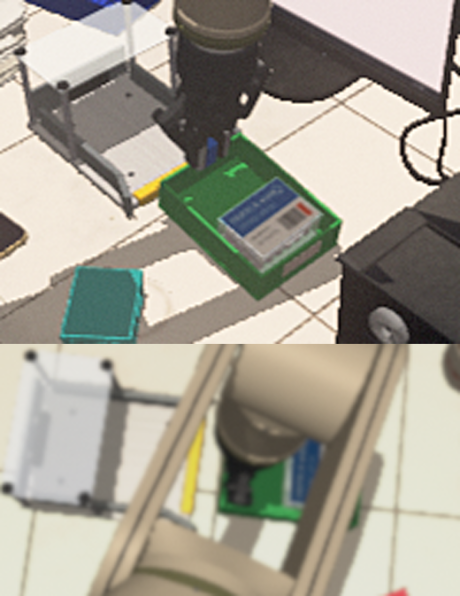

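The tray is gripped and tilted with its lead just short of the sill. Its rear bottom corners are near (258,300) and (338,258) in this picture; I'll check the yaw and position from these.

Run:
```python
from h import *
np.set_printoptions(precision=4,suppress=True)
d=grab("scene")
m=mask(d,(45,80,30),(85,255,255),(270,180,380,270))
c=max(cv2.findContours(m,0,2)[0],key=cv2.contourArea)
a=cv2.approxPolyDP(cv2.convexHull(c),2.5,True)[:,0];print(a.tolist())
f=lambda u,v,z:ray(d,(220+u/2.3-.3,130+v/2.292-.3),z)
print(f(258,300,0),f(338,258,0),f(160,212,.022),f(160,193,.061),f(235,133,.061))
```

```text
[[322, 188], [367, 225], [364, 237], [331, 260], [289, 219], [290, 208]]
[ 0.4581 -0.1589 -0.    ] [ 0.5532 -0.1737  0.    ] [ 0.453  -0.0207  0.022 ] [ 0.4465 -0.0321  0.061 ] [ 0.5606 -0.0164  0.061 ]
```

Run:
```python
from h import *
np.set_printoptions(precision=4,suppress=True)
d=grab("scene")
for u,v,z in((289,219,.022),(331,260.5,0),(290,208,.062),(322,188,.062),(367.5,225,.04),(364.5,237.5,0)):print(u,v,ray(d,(u,v),z))
t=grab("top");m=mask(t,(45,80,30),(85,255,255),(280,170,390,250))
c=max(cv2.findContours(m,0,2)[0],key=cv2.contourArea)
h=cv2.approxPolyDP(cv2.convexHull(c),1.5,True)[:,0];print([(p.tolist(),ray(t,p,.05)[:2].round(4).tolist()) for p in h])
```

```text
289 219 [ 0.4593 -0.0121  0.022 ]
331 260.5 [ 0.4568 -0.1574  0.    ]
290 208 [ 0.4595 -0.0192  0.062 ]
322 188 [ 0.5594 -0.0182  0.062 ]
367.5 225 [ 0.5645 -0.1628  0.04  ]
364.5 237.5 [ 0.5604 -0.1601 -0.    ]
[([330, 225], [0.4602, -0.1025]), ([323, 226], [0.456, -0.0857]), ([295, 222], [0.4588, -0.0167]), ([297, 206], [0.499, -0.0172]), ([322, 201], [0.5178, -0.0773])]
```

>>> jog_arm([
  [0,0,0,0,6,1,-1],
  [0,0,0,0,12,1,-1],
  [0,0,0,1,18,1,-1],
  [0,0,0,1,24,1,-1],
  [0,0,0,1,30,1,-1],
  [0,0,0,2,36,1,-1],
  [0,0,0,2,42,1,-1],
  [0,0,0,2,48,1,-1],
])

```text
time_s: 6.48
eef_pos: [0.5146, 0.019, 0.0863]
tool_rot: [-0.052, 0.712, 0.698, 0.054]
force: [-0.1, -0.2, -4.7]
finger_gap: 0.0221
finger_force: 59.0
```

>>> jog_arm([
  [0,0,0,0,3,0,-1],
  [0,0,0,0,6,0,-1],
  [0,0,0,0,6,0,-1],
  [0,0,0,0,6,0,-1],
])

```text
time_s: 6.98
eef_pos: [0.5146, 0.0248, 0.0865]
tool_rot: [-0.053, 0.712, 0.698, 0.054]
force: [0.0, 1.3, -4.0]
finger_gap: 0.0225
finger_force: 59.1
```

Run:
```python
from h import *
d=grab("scene");a=cv2.resize(d["image"][130:280,220:420,::-1],None,fx=4,fy=4,interpolation=cv2.INTER_CUBIC)
cv2.imwrite("pics/s3.png",a)
s=robot.state();print(s["eef_pos"],s["tool_rot"],s["force"])
```

```text
[0.51470291 0.02475026 0.08649515] [-0.05254247  0.71215014  0.69798706  0.05381011] [-0.22523623  1.58494891 -3.04868217]
```

View pics/s3.png

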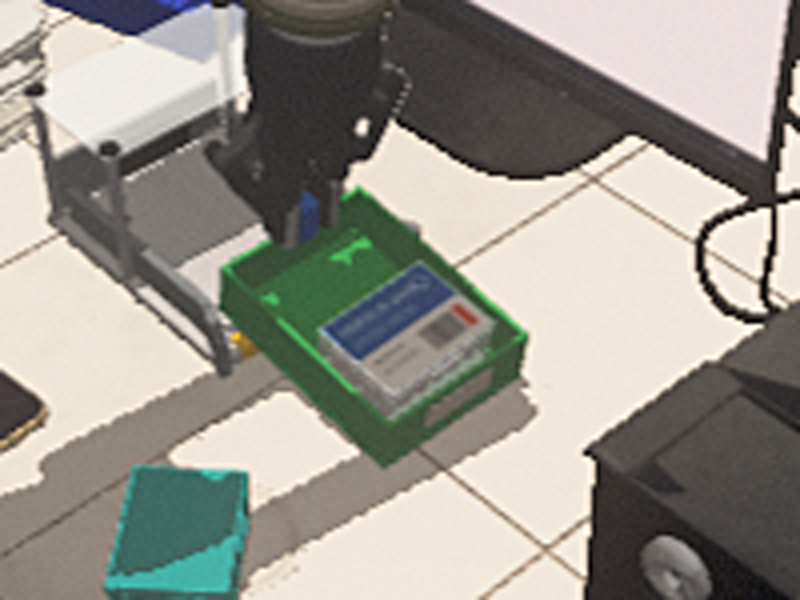

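The lead is over the sill, between the guides; the rear bottom corner at about (385,465) is still on the worktop. I'll set the lead down on the sill and let go.

>>> jog_arm([
  [-0.01,0,0,0,1,-1.5,-1],
  [-0.02,0,0,0,2,-3,-1],
  [-0.03,0,0,0,2.5,-4.5,-1],
  [-0.035,0,0,0,3,-5.5,-1],
  [-0.035,0,0,0,3,-5.5,0],
  [-0.035,0,0,0,3,-5.5,0],
  [-0.035,0,0,0,3,-5.5,0],
  [-0.035,0,0,0,3,20,0],
])

```text
time_s: 8.02
eef_pos: [0.5128, 0.0275, 0.1046]
tool_rot: [-0.042, 0.713, 0.699, 0.04]
force: [-0.4, 0.3, 0.1]
finger_gap: 0.0428
finger_force: 0.0
```

>>> jog_arm([
  [-0.03,0,0,0,0,30,0],
  [-0.115,0,0,0,-30,60,0],
  [-0.115,0,0,0,-80,60,0],
  [-0.115,0,0,1,-130,60,0],
  [-0.115,0,0,1,-178,60,0],
  [-0.115,0,0,1,-178,60,0],
])

```text
time_s: 8.78
eef_pos: [0.5154, -0.1537, 0.1666]
tool_rot: [0.002, 0.716, 0.699, 0.001]
force: [-0.6, 0.0, 0.2]
finger_gap: 0.0428
finger_force: 0.0
```

Run:
```python
from h import *
d=grab("scene");a=cv2.resize(d["image"][130:280,220:420,::-1],None,fx=4,fy=4,interpolation=cv2.INTER_CUBIC)
cv2.imwrite("pics/s4.png",a)
s=robot.state();print(s["eef_pos"],s["tool_rot"],s["force"])
m=mask(d,(45,80,30),(85,255,255),(260,160,380,270))
c=max(cv2.findContours(m,0,2)[0],key=cv2.contourArea)
for p in cv2.approxPolyDP(cv2.convexHull(c),2,True)[:,0]:print(p,*[ray(d,p,z)[:2].round(4) for z in(0,.04,.053)])
```

```text
[ 0.51534068 -0.15195233  0.16633669] [0.00105649 0.71516571 0.6989533  0.00108712] [-0.98511146 -0.14400081  0.2789929 ]
[306 179] [0.6015 0.0908] [0.5707 0.0537] [0.5607 0.0416]
[311 179] [0.611  0.0817] [0.5798 0.045 ] [0.5697 0.0331]
[350 212] [ 0.5964 -0.0775] [ 0.5659 -0.1062] [ 0.556  -0.1155]
[349 224] [ 0.5655 -0.1048] [ 0.5366 -0.1321] [ 0.5272 -0.141 ]
[317 246] [ 0.4632 -0.1047] [ 0.4394 -0.132 ] [ 0.4317 -0.1409]
[275 209] [0.47   0.0566] [0.4459 0.0212] [0.438  0.0097]
[275 198] [0.4952 0.0884] [0.4698 0.0514] [0.4616 0.0393]
```

View pics/s4.png

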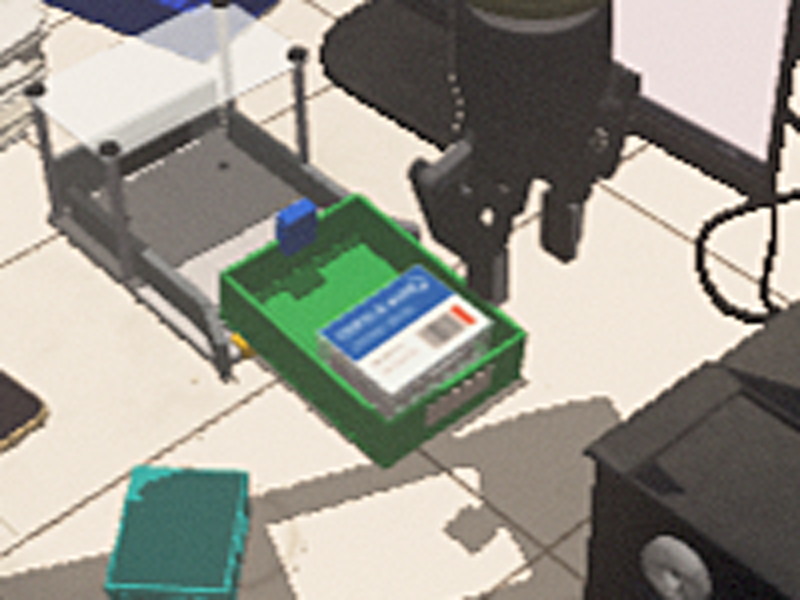

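The tray rests tilted on the sill, lead inside the bay, and the open gripper hovers behind it. The rear bottom edge runs from (385,465) to about (522,380), which is y ≈ -0.105.

>>> jog_arm([
  [0,0,0,0,0,-45,0],
  [0,0,0,0,0,-90,0],
  [0,0,0,0,0,-113,0],
  [0,0,0,0,0,-116,0],
  [0,0,0,0,8,-116,0],
  [0,0,0,0,16,-116,0],
  [0,0,0,0,24,-116,0],
  [0,0,0,0,30,-116,0],
])

```text
time_s: 9.82
eef_pos: [0.516, -0.12, 0.051]
tool_rot: [0.002, 0.714, 0.7, 0.001]
force: [-0.1, -8.2, 1.5]
finger_gap: 0.0427
finger_force: 4.3
```

>>> jog_arm([
  [0,0,0,0,5,0,0],
  [0,0,0,0,10,0,0],
  [0,0,0,0,15,0,0],
  [0,0,0,0,20,0,0],
  [0,0,0,0,25,0,0],
  [0,0,0,0,30,0,0],
])

```text
time_s: 10.58
eef_pos: [0.516, -0.0915, 0.0508]
tool_rot: [0.002, 0.714, 0.7, 0.001]
force: [0.3, -7.2, 0.3]
finger_gap: 0.043
finger_force: 3.4
```

>>> jog_arm([
  [0,0,0,0,5,0,0],
  [0,0,0,0,10,0,0],
  [0,0,0,0,15,0,0],
  [0,0,0,0,20,0,0],
  [0,0,0,0,25,0,0],
  [0,0,0,0,30,0,0],
])

```text
time_s: 11.32
eef_pos: [0.5168, -0.0626, 0.0517]
tool_rot: [0.003, 0.714, 0.7, 0.001]
force: [-0.3, -13.2, 5.7]
finger_gap: 0.0427
finger_force: 6.5
```

>>> jog_arm([
  [0,0,0,0,-5,0,0],
  [0,0,0,0,-5,0,0],
  [0,0,0,0,-5,0,0],
])

```text
time_s: 11.7
eef_pos: [0.5153, -0.0653, 0.05]
tool_rot: [0.001, 0.714, 0.7, 0.001]
force: [0.2, -0.4, 0.6]
finger_gap: 0.0424
finger_force: 0.0
```

Run:
```python
from h import *
d=grab("scene");a=cv2.resize(d["image"][130:280,220:420,::-1],None,fx=4,fy=4,interpolation=cv2.INTER_CUBIC)
cv2.imwrite("pics/s5.png",a)
```

```text
(no output)
```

View pics/s5.png

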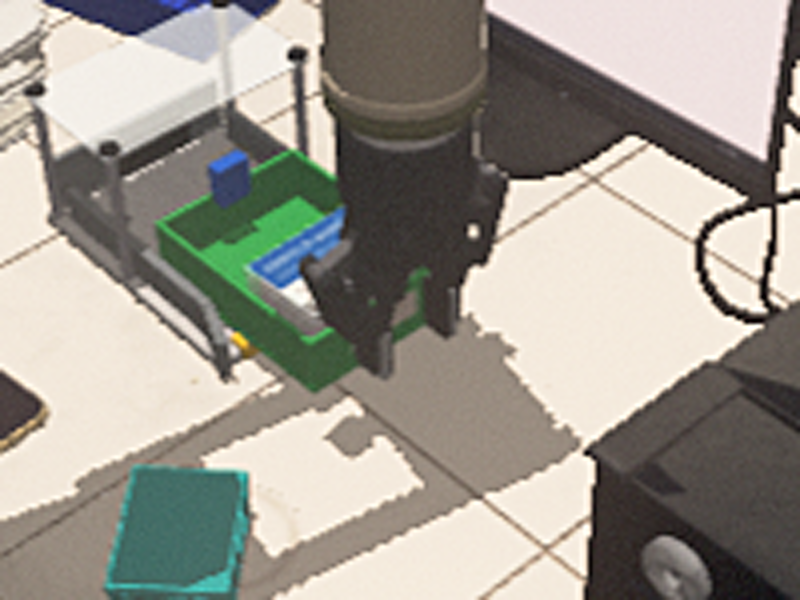

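The near rear bottom corner is at about (315,390). I'll check its height through its known x.

Run:
```python
from h import *
d=grab("scene")
print(robot.state()["force"])
for u,v in((315,390),(157,228),(295,150)):
  for z in(0,.015,.025,.045,.06,.07):print(u,v,z,ray(d,(220+u/4-.4,130+v/4-.4),z).round(4)[:2])
```

```text
[-0.67635411 -0.09330738  1.06920766]
315 390 0 [ 0.4713 -0.0302]
315 390 0.015 [ 0.4623 -0.0418]
315 390 0.025 [ 0.4562 -0.0496]
315 390 0.045 [ 0.4441 -0.0651]
315 390 0.06 [ 0.4351 -0.0768]
315 390 0.07 [ 0.429  -0.0846]
157 228 0 [0.4923 0.1521]
157 228 0.015 [0.4828 0.137 ]
157 228 0.025 [0.4765 0.1269]
157 228 0.045 [0.4639 0.1068]
157 228 0.06 [0.4544 0.0917]
157 228 0.07 [0.4481 0.0817]
295 150 0 [0.6098 0.1525]
295 150 0.015 [0.5982 0.1375]
295 150 0.025 [0.5904 0.1274]
295 150 0.045 [0.5748 0.1073]
295 150 0.06 [0.5631 0.0922]
295 150 0.07 [0.5554 0.0821]
```

Near x = 0.460 this corner is about 18 mm high, so the tray has tipped in. I'll push on.

>>> jog_arm([
  [0,0,0,0,6,4,0],
  [0,0,0,0,12,4,0],
  [0,0,0,0,18,4,0],
  [0,0,0,0,23,4,0],
  [0,0,0,0,28,4,0],
  [0,0,0,0,33,4,0],
  [0,0,0,0,38,4,0],
  [0,0,0,0,43,4,0],
])

```text
time_s: 12.8
eef_pos: [0.5153, -0.0221, 0.0541]
tool_rot: [0.001, 0.714, 0.7, 0.001]
force: [-0.3, -2.9, -1.9]
finger_gap: 0.0427
finger_force: 1.5
```

>>> jog_arm([
  [0,0,0,0,5,0,0],
  [0,0,0,0,10,0,0],
  [0,0,0,0,15,0,0],
  [0,0,0,0,18,0,0],
  [0,0,0,0,20,0,0],
])

```text
time_s: 13.42
eef_pos: [0.5155, -0.0023, 0.0543]
tool_rot: [0.001, 0.714, 0.7, 0.001]
force: [-0.4, -3.2, -1.9]
finger_gap: 0.0432
finger_force: 1.4
```

>>> jog_arm([
  [0,0,0,0,3,0,0],
  [0,0,0,0,6,0,0],
  [0,0,0,0,9,0,0],
  [0,0,0,0,12,0,0],
])

```text
time_s: 13.92
eef_pos: [0.5156, 0.0097, 0.0543]
tool_rot: [0.001, 0.714, 0.7, 0.001]
force: [0.2, -2.4, -1.8]
finger_gap: 0.0424
finger_force: 1.5
```

>>> jog_arm([
  [0,0,0,0,1,0,0],
  [0,0,0,0,2,0,0],
  [0,0,0,0,3,0,0],
])

```text
time_s: 14.3
eef_pos: [0.5156, 0.0125, 0.0543]
tool_rot: [0.001, 0.714, 0.7, 0.001]
force: [0.1, -3.6, -2.5]
finger_gap: 0.0426
finger_force: 1.5
```

>>> jog_arm([
  [0,0,0,0,1,0,0],
  [0,0,0,0,2,0,0],
  [0,0,0,0,2,0,0],
])

```text
time_s: 14.68
eef_pos: [0.5156, 0.0147, 0.0543]
tool_rot: [0.001, 0.714, 0.7, 0.001]
force: [-0.2, -2.9, -1.9]
finger_gap: 0.043
finger_force: 1.1
```

>>> jog_arm([
  [0,0,0,0,1,0,0],
  [0,0,0,0,2,0,0],
  [0,0,0,0,2,0,0],
])

```text
time_s: 15.05
eef_pos: [0.5156, 0.0166, 0.0543]
tool_rot: [0.001, 0.714, 0.7, 0.001]
force: [-0.3, -2.4, -2.4]
finger_gap: 0.0427
finger_force: 1.1
```

>>> jog_arm([
  [0,0,0,0,1,0,0],
  [0,0,0,0,2,0,0],
  [0,0,0,0,2,0,0],
])

```text
time_s: 15.42
eef_pos: [0.5155, 0.0187, 0.0543]
tool_rot: [0.001, 0.714, 0.7, 0.001]
force: [1.0, -2.8, -1.7]
finger_gap: 0.0427
finger_force: 1.1
```

>>> jog_arm([
  [0,0,0,0,1,0,0],
  [0,0,0,0,2,0,0],
  [0,0,0,0,2,0,0],
])

```text
time_s: 15.8
eef_pos: [0.5156, 0.0206, 0.0543]
tool_rot: [0.001, 0.714, 0.7, 0.001]
force: [0.4, -3.0, -2.7]
finger_gap: 0.0428
finger_force: 1.3
```

>>> jog_arm([
  [0,0,0,0,-4,0,0],
  [0,0,0,0,-6,0,0],
  [0,0,0,0,-6,0,0],
])

```text
time_s: 16.18
eef_pos: [0.5157, 0.0145, 0.0545]
tool_rot: [0.001, 0.714, 0.7, 0.001]
force: [-0.2, 0.5, 0.8]
finger_gap: 0.0425
finger_force: 0.0
```

Run:
```python
from h import *
d=grab("scene");a=cv2.resize(d["image"][130:250,220:380,::-1],None,fx=5,fy=5,interpolation=cv2.INTER_CUBIC)
cv2.imwrite("pics/s6.png",a)
```

```text
(no output)
```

View pics/s6.png

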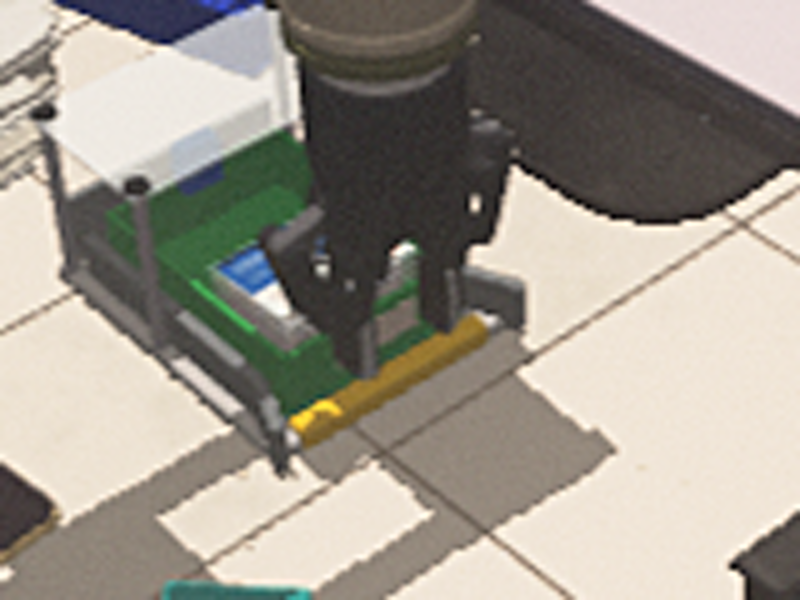

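The whole sill is visible and the rear wall is at its inner edge. I'll push on in fine steps and watch the force.

>>> jog_arm([
  [0,0,0,0,4,0,0],
  [0,0,0,0,6,0,0],
  [0,0,0,0,7,0,0],
  [0,0,0,0,8,0,0],
  [0,0,0,0,8,0,0],
])

```text
time_s: 16.85
eef_pos: [0.5156, 0.0223, 0.0543]
tool_rot: [0.001, 0.714, 0.7, 0.001]
force: [0.1, -5.0, -0.1]
finger_gap: 0.0425
finger_force: 2.4
```

>>> jog_arm([
  [0,0,0,0,0.5,0,0],
  [0,0,0,0,1,0,0],
  [0,0,0,0,1,0,0],
])

```text
time_s: 17.23
eef_pos: [0.5156, 0.0235, 0.0543]
tool_rot: [0.001, 0.714, 0.7, 0.001]
force: [-0.3, -3.9, 0.0]
finger_gap: 0.0429
finger_force: 2.3
```

>>> jog_arm([
  [0,0,0,0,0.5,0,0],
  [0,0,0,0,1,0,0],
  [0,0,0,0,1,0,0],
])

```text
time_s: 17.6
eef_pos: [0.5155, 0.0246, 0.0543]
tool_rot: [0.001, 0.714, 0.7, 0.001]
force: [-0.0, -4.9, 1.7]
finger_gap: 0.0428
finger_force: 2.2
```

>>> jog_arm([
  [0,0,0,0,0.5,0,0],
  [0,0,0,0,1,0,0],
  [0,0,0,0,1,0,0],
])

```text
time_s: 17.98
eef_pos: [0.5155, 0.0252, 0.0543]
tool_rot: [0.001, 0.714, 0.7, 0.001]
force: [-0.3, -6.3, 0.2]
finger_gap: 0.0428
finger_force: 3.2
```

>>> jog_arm([
  [0,0,0,0,0.5,0,0],
  [0,0,0,0,1,0,0],
  [0,0,0,0,1,0,0],
])

```text
time_s: 18.35
eef_pos: [0.5155, 0.0257, 0.0543]
tool_rot: [0.001, 0.714, 0.7, 0.001]
force: [0.2, -9.1, 0.8]
finger_gap: 0.0424
finger_force: 4.5
```

>>> jog_arm([
  [0,0,0,0,0.5,0,0],
  [0,0,0,0,0.5,0,0],
])

```text
time_s: 18.6
eef_pos: [0.5155, 0.026, 0.0543]
tool_rot: [0.002, 0.714, 0.7, 0.0]
force: [-0.6, -10.8, 0.7]
finger_gap: 0.0426
finger_force: 5.1
```

>>> jog_arm([
  [0,0,0,0,0.5,0,0],
  [0,0,0,0,1,0,0],
  [0,0,0,0,1,0,0],
  [0,0,0,0,1,0,0],
])

```text
time_s: 19.1
eef_pos: [0.5155, 0.0265, 0.0543]
tool_rot: [0.002, 0.714, 0.7, 0.0]
force: [-0.3, -11.8, 1.3]
finger_gap: 0.0427
finger_force: 6.3
```

>>> jog_arm([
  [0,0,0,0,0.6,0,0],
  [0,0,0,0,0.6,0,0],
  [0,0,0,0,0.6,0,0],
  [0,0,0,0,0.6,0,0],
])

```text
time_s: 19.6
eef_pos: [0.5155, 0.0268, 0.0543]
tool_rot: [0.002, 0.714, 0.7, -0.0]
force: [0.1, -14.3, -0.0]
finger_gap: 0.0425
finger_force: 7.0
```

>>> jog_arm([
  [0,0,0,0,-1,0,0],
  [0,0,0,0,-2,0,0],
  [0,0,0,0,-4,0,0],
  [0,0,0,0,-8,0,0],
  [0,0,0,0,-14,0,0],
  [0,0,0,0,-20,10,0],
  [0,0,0,0,-25,60,0],
  [0,0,0,0,-70,110,0],
])

```text
time_s: 20.6
eef_pos: [0.5154, -0.0374, 0.1625]
tool_rot: [0.001, 0.713, 0.701, 0.001]
force: [1.1, -0.3, 0.7]
finger_gap: 0.0428
finger_force: 0.0
```

>>> jog_arm([
  [0,0,0,-20,-50,20,0],
  [0,0,0,-40,-80,40,0],
  [0,0,0,-40,-80,40,0],
])

```text
time_s: 20.98
eef_pos: [0.4758, -0.1208, 0.2037]
tool_rot: [0.003, 0.715, 0.699, 0.002]
force: [1.0, 0.2, 0.5]
finger_gap: 0.0428
finger_force: 0.0
```

Run:
```python
from h import *
d=grab("scene");a=cv2.resize(d["image"][130:250,220:380,::-1],None,fx=5,fy=5,interpolation=cv2.INTER_CUBIC)
cv2.imwrite("pics/s7.png",a);print(robot.state()["time_s"])
```

```text
21.025
```

View pics/s7.png

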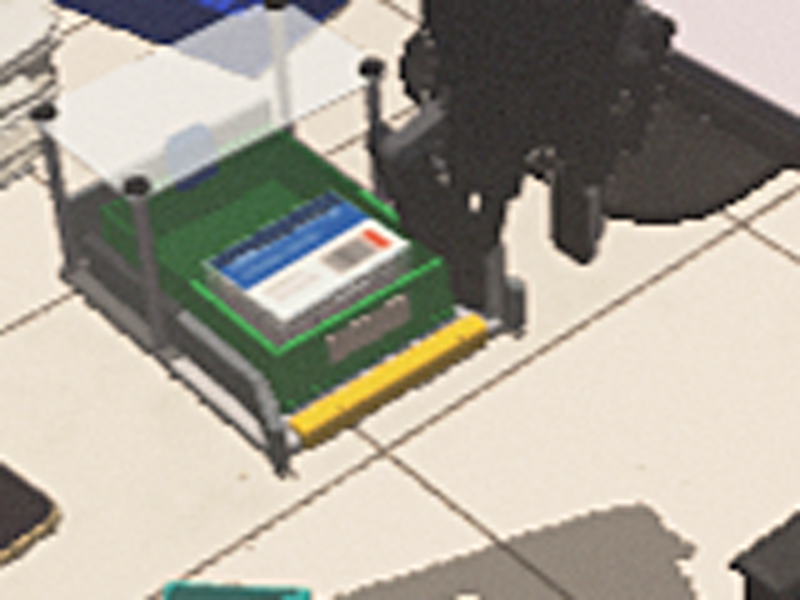

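The tray lies flat behind the sill, with a thin strip of bay floor visible between them from (290,410) to (455,315). The vial pack lies flat in the tray and the gripper is clear.

```bash
python3 -c "
from plant import robot
print(robot.hand_in())"
```

```text
the job is handed in; nothing more can be done
None
```

I handed the job in at about 21 s: the tray looks flat behind the sill in the last picture, pack in place and gripper clear, after I pressed it home at about 10 N (estimated: 14 N at the wrist less sliding friction); the hand-in gave no verdict.

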